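Seat the grease filter in the island's extractor

TASK

Put the large grease filter back into the extractor on the kitchen island: hook its plain thin edge under the extractor's steel lip with the flanged edge held up, then swing the flanged edge down until the filter lies flat, fully down in its pocket, and let go. Leave the small filter where it is.

Things in the scene. Friction and masses are not known exactly. Their poses are not given: they have to be found in the camera images.
- filter_handle (a point): Centre of the black grip bar of the LARGE loose filter (0.35 kg): a flat aluminium panel 200 (x) x 150 (y) x 8 mm, face up on the worktop. The bar, 90 mm along y, 14 mm wide (x), 20 mm tall, stands on two end posts at the panel's middle; this point is 40 mm above the underside. x runs from the plain edge to the flanged edge, z up from the face. Grasp across the 14 mm, from above.
- filter_edge (a point): Middle of the large filter's plain thin edge (-x), at its underside: 100 mm towards -x and 40 mm below the bar's centre; same axes. This edge hooks under the extractor's lip, the filter tilted 10 to 20 degrees. The opposite (+x) edge has a flange 8 mm thick, turned up to 24 mm above the underside. Once seated the filter has 20 mm of play along x, 30 mm along y.
- extractor: Fixed low steel box with an open pocket over a fan. Origin: pocket centre, worktop level; x from the lip to the front block with black touch strip. Pocket x -110..110, y -90..90 mm; ledge the filter lies on: 30 mm up. Lip on the -x side, over x -110..-80 mm: underside 56, top 62 mm up. Sides (8 mm thick) and front block (x 110..154) 52 mm high: the filter will not go in flat.
- small_filter: Bystander: a SMALL loose filter of the same make, 130 x 95 mm, with a 75 mm grip bar, lying to the left or right of the large one. Origin: centre of its underside. Leave it alone.

How it is judged:
By the outcome, as a careful person would: the job done as asked, in the order asked, and still so for the second after the job is handed in, with the robot touching nothing.
It also fails if it takes over 51 s, if anything falls off the work surface, if the arm or the gripper's body presses on something with over 40 N, if the wrist force passes 120 N, or if a joint passes its speed limit or range.

ROBOT

A 6-joint arm with a two-finger parallel gripper is mounted at the origin on the work surface. World frame = base frame: x ahead of the robot, y to its left, z up, the work surface at z = 0. Lengths are in m, angles in degrees, forces in N, time in s.
With the tool pointing down it reaches from about 0.375 to 0.9 m from the base axis. Payload 3.1 kg.
Tool frame: the origin (TCP) lies at the very end of the fingers, on their centre line; the grasp point (between the pads) lies 19 mm behind it; z points along the fingers, y is the direction in which the jaws open and shut (so a half turn about z gives the same grasp; the last joint's range is limited). The gripper opens to 87 mm and grips with 3 to 60 N. Pads are 19 mm wide; open, the fingers measure 117 mm over their backs; the gripper's body (75 mm by 190 mm) begins 51 mm behind the grasp point.
Start: joints at [64.945, 30.224, 82.088, -0, 67.689, -10.227], TCP at [0.16, 0.604, 0.223] pointing down, gripper open.
Joint ranges: [-176.69, 176.69], [-43.24, 126.21], [12.49, 139.97], [-82, 262], [0, 151.66], [-163.58, 163.58]. Speed limits (degrees/s): [159.86, 159.86, 180, 180, 180, 180].

INTERFACE

Orientations are given as a 3x3 rotation matrix whose columns are the frame's x, y, z axes.
In Python, from rig import readout, capture, camera_model, bot, spot_in, regions_of gives the robot as it stands.
- The arm moves only by the tool send_rows, never from a script. Its argument "moves" is a list that holds one entry, the list of rows, each a list of 7 numbers: the turn, a rotation vector about the tool's x, y, z in degrees, then the shift along the tool's x, y, z in cm, then the opening, from -1 (shut) to 1 (fully open). A call has exactly 5 rows; each row shifts and turns the commanded pose from where the row before left it, along the tool's axes as they then stand; what a row does not reach is not made up. A row lasts 1/10 s, in which the tool goes at most 50 mm and 8.59 degrees, less where a joint would pass 70% of its speed; a pose out of reach is approached as far as the arm can. A call with a gripper value outside its range is refused whole. The fingers move at their own pace and stop on an object; the grip force is fixed at half the most. Time passes only in rows, so rows that do not move let the fingers close, or fill a call up. It gives the time, the measured TCP pose, the force and the opening at its end, in the units of the state.
- readout.read_state(): the state, without advancing time (a new reading comes with each control period).
- capture(name): name is "scene" or "top" or "wrist"; returns the picture (384x512x3 uint8, blue, green, red); there is no depth.
- camera_model(name): a dict with "camera_matrix" (3x3 intrinsics, pixels), "pose" (4x4, takes a point from camera to world coordinates). Camera axes: x right, y up, looking along -z (the intrinsics and any distortion apply to the point x, -y, -z); pixel columns grow to the right and rows downward; lengths in m; the calibration is good to about 2 mm. The wrist camera is an equidistant fisheye: a pixel r from the principal point sees the ray r / f radians off the axis. A picture is of the moment at which its call begins: read the wrist's pose just before it. camera_model takes no time and is no camera call; for the wrist camera it gives the pose at the moment of the call.
- bot.hand_in(): hands the job in, once; it reports no verdict.
Trained networks look in the newest picture that a camera, given by its name, has taken for a name from the list of things; names that differ only in an ending like _2 or _b are one class to them, and where a whole thing is asked for, a point or a joint stands for the part that bears it (a point fixed in the world has none). Each returns a list of dicts, best first, with "p" (0 to 1); they miss things now and then, are a little off and sometimes report something else, mostly with a low value. They report only what shows in the picture. A call takes as long as a camera call.
- spot_in(camera, thing): "location" ([x, y, z] in m, in world coordinates, good to about 4 mm: the middle of the surface that is visible of it).
- regions_of(camera, thing): "mask" (384x512 bool, what is visible of it).
The state is a dict: "time_s": time; "joint_positions": joint angles; "qvel": joint speeds; "tau": joint torques, N m; "position": TCP position; "tcp_rot": TCP orientation; "force": force on the tool from outside, world axes, zero at the start; "moment": the same for the moment, N m; "opening": opening from 0.0 (shut) to 1.0 (fully open).
Only numpy, scipy, OpenCV 4.12 (cv2) and the standard library are available. Lean on these libraries where they do the work, as an engineer would, in place of code of your own. Each camera call takes 0.05 s, during which the arm holds its last target. There are 200 camera calls.

## Working session

There is one attempt and no reset: what is moved stays moved. The work goes in short steps, Python scripts to look and compute and a tool call to move; the robot and the scene stay as the last step left them, time stands still between calls to the robot, and variables do not carry over. Pictures are saved under pics/ and viewed, about 8 in all and at most 12, crops included, and the job is handed in when it is done.

Besides the shell and the picture viewer there is one more tool, called as name(argument=value, ...), one argument or row to a line, values as JSON. send_rows: Moves the arm, as the interface text tells. Its arguments: {"type":"object","properties":{"moves":{"type":"array","items":{"type":"array","items":{"type":"array","items":{"type":"number"}}}}},"required":["moves"]}

```bash
ls; mkdir -p pics
python3 - <<'E'
from rig import *
import cv2,numpy as np
s=readout.read_state();print(s)
for c in ["top","scene"]:
    im=capture(c);cv2.imwrite(f"pics/{c}1.png",im)
    for t in ["filter_handle","filter_edge","extractor","small_filter"]:
        print(c,t,[(np.round(d["location"],3),round(d["p"],2)) for d in spot_in(c,t)][:3])
E
```

```text
pics
{'time_s': 0.0, 'joint_positions': array([ 6.49438234e+01,  3.02776926e+01,  8.21578602e+01, -2.34301971e-04,
        6.76889663e+01, -1.02265966e+01]), 'qvel': array([ 0.10663253, -0.13466481, -0.10028122, -0.00849008,  0.10034331,
        0.11074259]), 'tau': array([-1.32309215e-03, -4.40044749e+01, -1.76591331e+01,  6.29846100e-02,
        5.83865948e-02, -1.59044484e-04]), 'position': array([0.15961008, 0.60350527, 0.22157711]), 'tcp_rot': array([[-9.66691605e-01,  2.55942378e-01, -9.16965604e-04],
       [ 2.55943735e-01,  9.66689672e-01, -1.97034895e-03],
       [ 3.82125383e-04, -2.13941139e-03, -9.99997638e-01]]), 'force': array([-0.74600239,  0.28779108, -0.5232717 ]), 'moment': array([-0.07597063,  0.01620473, -0.02866081]), 'opening': 0.999436353583571}
top filter_handle [(array([0.524, 0.37 , 0.01 ]), 0.69)]
top filter_edge [(array([0.522, 0.37 , 0.008]), 0.61)]
top extractor [(array([ 0.584, -0.167,  0.029]), 0.96), (array([0.525, 0.373, 0.009]), 0.72)]
top small_filter [(array([0.523, 0.161, 0.01 ]), 0.78)]
scene filter_handle [(array([0.532, 0.374, 0.008]), 0.66)]
scene filter_edge [(array([0.535, 0.372, 0.009]), 0.8)]
scene extractor [(array([ 0.598, -0.162,  0.03 ]), 0.64)]
scene small_filter [(array([0.536, 0.16 , 0.011]), 0.97)]
```

View pics/top1.png

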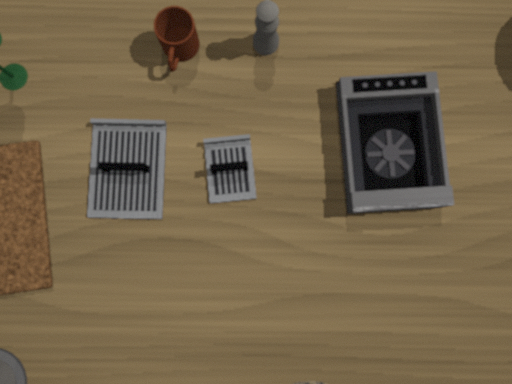

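View pics/scene1.png

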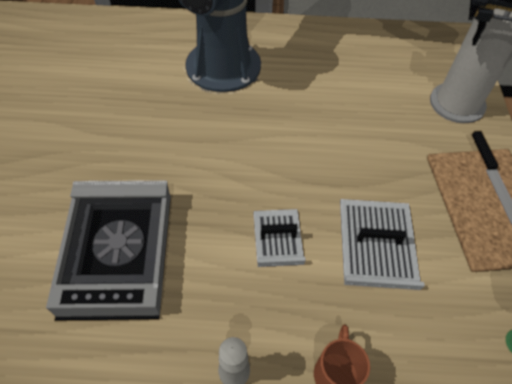

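```bash
cat > h.py <<'E'
from rig import *
import cv2,numpy as np
from scipy.optimize import minimize
def proj(m,P):
    P=np.asarray(P,float);T=np.linalg.inv(m["pose"]);c=P@T[:3,:3].T+T[:3,3];K=m["camera_matrix"]
    v=np.c_[c[:,0],-c[:,1],-c[:,2]]; uv=v@K.T; return uv[:,:2]/uv[:,2:]
def box(x0,x1,y0,y1,z0,z1): return np.array([[x,y,z] for x in(x0,x1) for y in(y0,y1) for z in(z0,z1)])
EXT=[np.vstack([box(-.118,.154,-.098,.098,0,.052)]),box(-.118,-.08,-.098,.098,0,.062)]
FIL=[box(-.1,.1,-.075,.075,0,.008),box(.092,.1,-.075,.075,0,.024),box(-.007,.007,-.045,.045,.03,.05)]
def place(B,p):
    c,s=np.cos(p[2]),np.sin(p[2]);R=np.array([[c,-s,0],[s,c,0],[0,0,1]]);return B@R.T+[p[0],p[1],0]
def sil(m,Bs,p,k=4):
    im=np.zeros((384*k,512*k),np.uint8)
    for B in Bs:
        q=(proj(m,place(B,p))+.5)*k
        cv2.fillConvexPoly(im,cv2.convexHull(np.round(q).astype(np.int32)),255)
    return im
def fit(ms,masks,Bs,p0):
    M=[cv2.resize(a.astype(np.uint8)*255,None,fx=4,fy=4,interpolation=cv2.INTER_LINEAR)>127 for a in masks]
    def cost(q):
        p=[q[0],q[1],q[2]];t=0
        for m,a in zip(ms,M):
            s=sil(m,Bs,p)>0;t+=1-(s&a).sum()/(s|a).sum()
        return t
    p0=np.array(p0,float)
    r=minimize(cost,p0,method="Nelder-Mead",options=dict(initial_simplex=np.vstack([p0]+[p0+d for d in ([.01,0,0],[0,.01,0],[0,0,.06])]),xatol=1e-4,fatol=1e-4))
    return r.x,r.fun
def draw(im,m,Bs,p,k=1):
    for B in Bs:
        q=proj(m,place(B,p))
        for i in range(8):
            for b in(1,2,4):
                j=i^b
                if j>i: cv2.line(im,*[tuple(int(v) for v in np.round((q[a]+.5)*k*16)) for a in(i,j)],(0,255,0),1,cv2.LINE_AA,4)
E
python3 - <<'E'
from h import *
ms={};mk={};ims={}
for c in ["top","scene"]:
    ims[c]=capture(c);ms[c]=camera_model(c)
    mk[c]={t:regions_of(c,t) for t in ["filter_handle","extractor"]}
    for t in mk[c]: print(c,t,[(round(d["p"],2),d["mask"].sum(),np.argwhere(d["mask"]).mean(0).round()) for d in mk[c][t]])
big={c:cv2.resize(ims[c],None,fx=3,fy=3,interpolation=cv2.INTER_CUBIC) for c in ims}
for t,B,p0 in (("filter_handle",FIL,(.525,.37,0)),("extractor",EXT,(.57,-.165,0.05))):
    for cs in (["top"],["scene"],["top","scene"]):
        x,f=fit([ms[c] for c in cs],[mk[c][t][0]["mask"] for c in cs],B,p0);print(t,cs,x[:2].round(4),np.degrees(x[2]).round(2),round(f,3))
    for c in ms: draw(big[c],ms[c],B,x,3)
a=big["top"][330:690,230:830] ;b=big["top"][190:660,960:1380];c=big["scene"][530:970,130:540]
H=470;o=np.zeros((H*1,0,3),np.uint8)
o=np.hstack([np.pad(i,((0,H-i.shape[0]),(0,0),(0,0))) for i in (a[:,:320],b)]);cv2.imwrite("pics/fit.png",o)
np.savez("fit.npz",x=x)
E
```

```text
top filter_handle [(0.63, np.int64(7364), array([169., 127.]))]
top extractor [(0.91, np.int64(14053), array([143., 393.]))]
scene filter_handle [(0.85, np.int64(6275), array([245., 379.]))]
scene extractor []
filter_handle ['top'] [0.5235 0.3732] -0.76 0.017
filter_handle ['scene'] [0.5244 0.3723] -0.44 0.019
filter_handle ['top', 'scene'] [0.5245 0.3728] -0.43 0.042
extractor ['top'] [ 0.5622 -0.1664] 4.45 0.014Traceback (most recent call last):
  File "<stdin>", line 10, in <module>
IndexError: list index out of range
```

Run:
```python
from h import *
o=[]
for c,(x,y,w,h) in {"top":(325,60,140,165),"scene":(40,170,140,165)}.items():
    b=cv2.resize(capture(c),None,fx=3,fy=3,interpolation=cv2.INTER_CUBIC);m=camera_model(c)
    in_=box(-.11,.11,-.09,.09,.03,.03001)
    draw(b,m,EXT+[in_],(.5622,-.1664,np.radians(4.45)),3)
    o.append(b[y*3:(y+h)*3,x*3:x*3+min(w,130)*3])
cv2.imwrite("pics/fit.png",np.hstack(o))
```

```text
(no output)
```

View pics/fit.png

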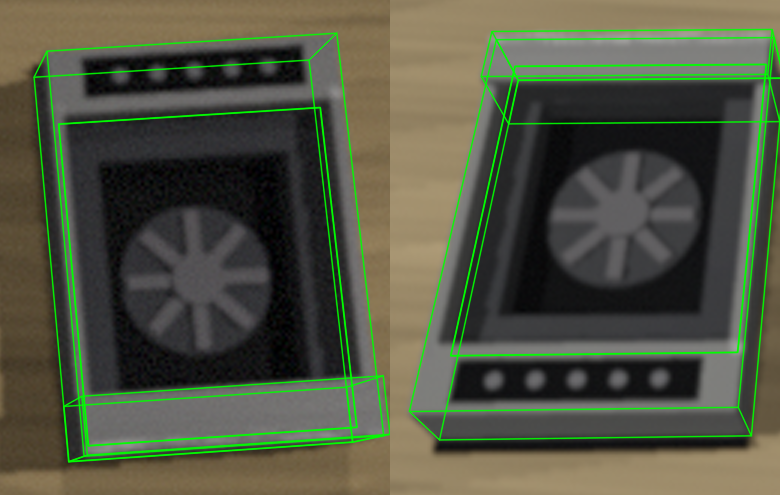

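send_rows(
  moves=[
    [[0,0,7.6,0,0,0,1],[0,0,7.6,0,0,0,1],[0,0,7.6,0,0,0,1],[0,0,7.6,0,0,0,1],[0,0,7.6,0,0,0,1]],
  ],
)

```text
time_s: 1.4
position: [0.1599, 0.6042, 0.2225]
tcp_rot: [[-0.6, 0.8, -0.0], [0.8, 0.6, 0.0], [0.0, 0.0, -1.0]]
force: [-0.6, 0.8, 0.9]
opening: 1.002
```

send_rows(
  moves=[
    [[0,0,7.6,0,0,0,1],[0,0,7.6,0,0,0,1],[0,0,7.6,0,0,0,1],[0,0,7.6,0,0,0,1],[0,0,7.6,0,0,0,1]],
  ],
)

```text
time_s: 1.9
position: [0.1599, 0.6041, 0.2225]
tcp_rot: [[0.02, 1.0, -0.0], [1.0, -0.02, -0.0], [-0.0, -0.0, -1.0]]
force: [-0.2, -0.0, -1.0]
opening: 1.0
```

send_rows(
  moves=[
    [[0,0,0,-2.3,3.6,0.9,1],[0,0,0,-2.3,3.6,0.9,1],[0,0,0,-2.3,3.6,0.9,1],[0,0,0,-2.3,3.6,0.9,1],[0,0,0,-2.3,3.6,0.9,1]],
  ],
)

```text
time_s: 2.4
position: [0.3395, 0.4857, 0.1774]
tcp_rot: [[0.014, 1.0, 0.0], [1.0, -0.014, 0.0], [0.0, 0.0, -1.0]]
force: [-0.4, 0.4, -0.6]
opening: 0.999
```

send_rows(
  moves=[
    [[0,0,0,-2.3,3.6,0.9,1],[0,0,0,-2.3,3.6,0.9,1],[0,0,0,-2.3,3.6,0.9,1],[0,0,0,-2.3,3.6,0.9,1],[0,0,0,-2.3,3.6,0.9,1]],
  ],
)

```text
time_s: 2.9
position: [0.518, 0.3679, 0.1323]
tcp_rot: [[0.015, 1.0, 0.0], [1.0, -0.015, 0.0], [0.0, 0.0, -1.0]]
force: [0.1, 0.5, -1.1]
opening: 0.997
```

```bash
cat > t.py <<'E'
import sys,numpy as np
from rig import readout
from scipy.spatial.transform import Rotation as Ro
EX=np.array([.5622,-.1664]);EY=4.45
def state():
    s=readout.read_state();p=s["position"];R=s["tcp_rot"]
    print("t",round(s["time_s"],2),"p",p.round(4),"yaw",np.degrees(np.arctan2(R[1,1],R[0,1])).round(2),"z",R[:,2].round(3),"F",s["force"].round(1),"open",round(s["opening"],3));return p,R
def goal(yaw,tilt):  # tool pose with filter x at yaw, flange edge raised by tilt
    return Ro.from_euler("ZY",[yaw,-tilt],degrees=True).as_matrix()@np.array([[0,1,0],[1,0,0],[0,0,-1.]])
def delta(p,R,pt,Rt):
    print("turn",np.degrees(Ro.from_matrix(R.T@Rt).as_rotvec()).round(2),"shift cm (cur axes)",(R.T@(np.array(pt)-p)*100).round(2),"(target axes)",(Rt.T@(np.array(pt)-p)*100).round(2))
def tcp_for_edge(xe,ze,tilt,gz=.021): # edge point in extractor frame -> TCP world; gz: TCP height above underside
    R=Ro.from_euler("ZY",[EY,-tilt],degrees=True).as_matrix()
    e=Ro.from_euler("Z",EY,degrees=True).as_matrix()@[xe,0,0]+[*EX,ze]
    return e+R@[.1,0,gz],goal(EY,tilt)
E
python3 -c "
from t import *
p,R=state();delta(p,R,[.524,.373,.021],goal(-.6,0))"
```

```text
t 2.9 p [0.518  0.3679 0.1323] yaw -0.84 z [ 0.  0. -1.] F [ 0.1  0.5 -1.1] open 0.997
turn [ 0.01 -0.01 -0.24] shift cm (cur axes) [ 0.52  0.59 11.13] (target axes) [ 0.52  0.59 11.13]
```

send_rows(
  moves=[
    [[0,0,0,0.5,0.6,2,1],[0,0,0,0,0,3,1],[0,0,0,0,0,3,1],[0,0,0,0,0,2,1],[0,0,0,0,0,1.1,1]],
  ],
)

```text
time_s: 3.4
position: [0.5216, 0.3733, 0.0194]
tcp_rot: [[0.015, 1.0, -0.003], [1.0, -0.015, -0.001], [-0.001, -0.003, -1.0]]
force: [-1.5, -0.5, -0.1]
opening: 1.0
```

send_rows(
  moves=[
    [[0,0,0,0,0,0,-1],[0,0,0,0,0,0,-1],[0,0,0,0,0,0,-1],[0,0,0,0,0,0,-1],[0,0,0,0,0,0,-1]],
  ],
)

```text
time_s: 3.9
position: [0.5231, 0.3742, 0.0226]
tcp_rot: [[0.014, 1.0, 0.002], [1.0, -0.014, 0.001], [0.001, 0.002, -1.0]]
force: [0.3, 0.4, 0.2]
opening: 0.632
```

send_rows(
  moves=[
    [[0,0,0,0,0,0,-1],[0,0,0,0,0,0,-1],[0,0,0,0,0,0,-1],[0,0,0,0,0,0,-1],[0,0,0,0,0,0,-1]],
  ],
)

```text
time_s: 4.4
position: [0.5232, 0.374, 0.0215]
tcp_rot: [[0.014, 1.0, 0.001], [1.0, -0.014, 0.0], [0.0, 0.001, -1.0]]
force: [2.8, -0.4, -0.8]
opening: 0.172
```

```bash
python3 -c "
from t import *
p,R=state()
import cv2
from rig import *
cv2.imwrite('pics/w1.png',capture('wrist'))"
```

```text
t 4.4 p [0.5232 0.374  0.0215] yaw -0.82 z [ 0.001  0.    -1.   ] F [ 2.8 -0.4 -0.8] open 0.172
```

View pics/w1.png

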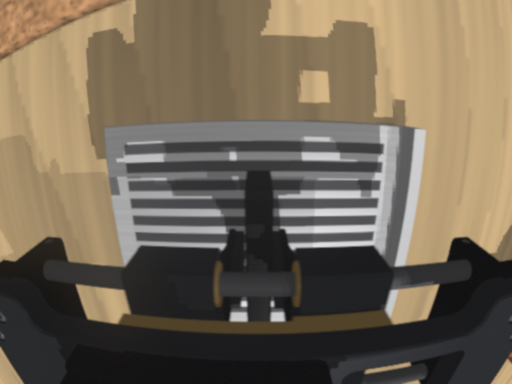

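The wrist view shows the bar (col ~258) between the two fingers, closed on it (15 mm). Lifting.

send_rows(
  moves=[
    [[0,0,0,0,0,0,-1],[0,0,0,0,0,0,-1],[0,0,0,0,0,0,-1],[0,0,0,0,0,-0.5,-1],[0,0,0,0,0,-1,-1]],
  ],
)

```text
time_s: 4.95
position: [0.5204, 0.373, 0.0354]
tcp_rot: [[0.015, 1.0, -0.005], [1.0, -0.015, -0.002], [-0.002, -0.005, -1.0]]
force: [-1.1, -0.2, -4.7]
opening: 0.157
```

send_rows(
  moves=[
    [[0,0,0,0,0,-2,-1],[0,0,0,0,0,-3,-1],[0,0,0,0,0,-4,-1],[0,0,0,0,0,-4,-1],[0,0,0,0,0,-3,-1]],
  ],
)

```text
time_s: 5.45
position: [0.5223, 0.3741, 0.1996]
tcp_rot: [[0.014, 1.0, 0.001], [1.0, -0.014, 0.001], [0.001, 0.001, -1.0]]
force: [0.6, -0.0, -3.7]
opening: 0.154
```

```bash
python3 -c "
from t import *
p,R=state()
P,Rt=tcp_for_edge(-.06,.10,15,.0215);print(P);delta(p,R,P,Rt)
P,Rt=tcp_for_edge(-.06,.10,0,.0215);print(P);delta(p,R,P,Rt)"
```

```text
t 5.45 p [0.5223 0.3741 0.1996] yaw -0.82 z [ 0.001  0.001 -1.   ] F [ 0.6 -0.  -3.7] open 0.154
[ 0.59313444 -0.16399257  0.14664931]
turn [-14.92   0.64  -5.25] shift cm (cur axes) [-53.7    7.84   5.25] (target axes) [-54.19   1.42   5.86]
[ 0.60207942 -0.16329644  0.1215    ]
turn [ 0.07 -0.05 -5.27] shift cm (cur axes) [-53.62   8.73   7.77] (target axes) [-54.19   3.78   7.81]
```

send_rows(
  moves=[
    [[0,0,0,-1.5,0.2,0,-1],[0,0,0,-3,0.4,0,-1],[0,0,0,-4,0.6,0,-1],[0,0,0,-4,0.6,0,-1],[0,0,0,-4,0.6,0,-1]],
  ],
)

```text
time_s: 5.95
position: [0.542, 0.206, 0.1945]
tcp_rot: [[0.014, 1.0, -0.005], [1.0, -0.014, -0.001], [-0.002, -0.005, -1.0]]
force: [1.1, 0.6, -5.2]
opening: 0.154
```

send_rows(
  moves=[
    [[0,0,0,-4,0.6,0,-1],[0,0,0,-4,0.6,0,-1],[0,0,0,-4,0.6,0,-1],[0,0,0,-4,0.6,0,-1],[0,0,0,-4,0.6,0,-1]],
  ],
)

```text
time_s: 6.45
position: [0.5689, 0.006, 0.1946]
tcp_rot: [[0.015, 1.0, -0.005], [1.0, -0.015, 0.0], [0.0, -0.005, -1.0]]
force: [0.3, 0.2, -3.9]
opening: 0.16
```

send_rows(
  moves=[
    [[0,0,0,-4,0.6,0,-1],[0,0,0,-4,0.6,0,-1],[0,0,0,-4,0.6,0,-1],[0,0,0,-3,0.4,0,-1],[0,0,0,-2,0.2,0,-1]],
  ],
)

```text
time_s: 6.95
position: [0.591, -0.1648, 0.1946]
tcp_rot: [[0.017, 1.0, -0.004], [1.0, -0.017, 0.001], [0.001, -0.004, -1.0]]
force: [-0.1, 1.0, -4.3]
opening: 0.158
```

send_rows(
  moves=[
    [[-3,0,-1,0,0,0,-1],[-3,0.1,-1,0,0,0,-1],[-3,0.1,-1,0,0,0,-1],[-3,0.2,-1,0,0,0,-1],[-3,0.2,-1.2,0,0,0,-1]],
  ],
)

```text
time_s: 7.45
position: [0.5908, -0.1609, 0.195]
tcp_rot: [[-0.079, 0.963, 0.256], [0.997, 0.076, 0.02], [0.0, 0.257, -0.966]]
force: [0.2, -0.1, -3.3]
opening: 0.161
```

```bash
python3 -c "
from t import *
p,R=state()
P,Rt=tcp_for_edge(-.06,.10,15,.0215);print(P);delta(p,R,P,Rt)
"
```

```text
t 7.45 p [ 0.5908 -0.1609  0.195 ] yaw 4.51 z [ 0.256  0.02  -0.966] F [ 0.2 -0.1 -3.3] open 0.161
[ 0.59313444 -0.16399257  0.14664931]
turn [-0.12 -0.03  0.05] shift cm (cur axes) [-0.32 -1.04  4.73] (target axes) [-0.32 -1.05  4.73]
```

send_rows(
  moves=[
    [[0,0,0,-0.3,-1,1.7,-1],[0,0,0,0,0,2,-1],[0,0,0,0,0,1,-1],[0,0,0,0,0,0,-1],[0,0,0,0,0,0,-1]],
  ],
)

```text
time_s: 7.95
position: [0.5954, -0.1647, 0.1483]
tcp_rot: [[-0.077, 0.963, 0.257], [0.997, 0.075, 0.019], [-0.001, 0.258, -0.966]]
force: [1.0, -0.3, -3.4]
opening: 0.154
```

```bash
cat > ov.py <<'E'
import sys
from h import *
from t import *
p,R=state()
Rf=R@np.array([[0,1,0],[1,0,0],[0,0,-1.]]) # filter axes in world
o=[]
for c,(x,y,w,h) in {"top":(325,50,130,185),"scene":(40,140,130,185)}.items():
    b=cv2.resize(capture(c),None,fx=3,fy=3,interpolation=cv2.INTER_CUBIC);m=camera_model(c)
    if len(sys.argv)<3:
        draw(b,m,EXT,(.5622,-.1664,np.radians(4.45)),3)
        draw(b,m,[(B-[0,0,.0215])@Rf.T+p for B in FIL],(0,0,0),3)
    o.append(b[y*3:(y+h)*3,x*3:(x+w)*3])
cv2.imwrite(sys.argv[1],np.hstack(o))
E
python3 ov.py pics/hov.png; python3 -c "
from t import *
p,R=state()
for a in ((-.06,.05),(-.06,.036),(-.1,.036)):
  P,Rt=tcp_for_edge(*a,15,.0215);delta(p,R,P,Rt)
"
```

```text
t 7.95 p [ 0.5954 -0.1647  0.1483] yaw 4.46 z [ 0.257  0.019 -0.966] F [ 1.  -0.3 -3.4] open 0.154
t 8.05 p [ 0.596  -0.1651  0.1493] yaw 4.47 z [ 0.259  0.018 -0.966] F [ 0.   0.2 -2.6] open 0.159
turn [0.05 0.15 0.02] shift cm (cur axes) [ 0.15 -1.63  5.01] (target axes) [ 0.13 -1.63  5.01]
turn [0.05 0.15 0.02] shift cm (cur axes) [ 0.15 -2.    6.36] (target axes) [ 0.13 -1.99  6.36]
turn [0.05 0.15 0.02] shift cm (cur axes) [ 0.15 -5.86  5.32] (target axes) [ 0.13 -5.86  5.33]
```

View pics/hov.png

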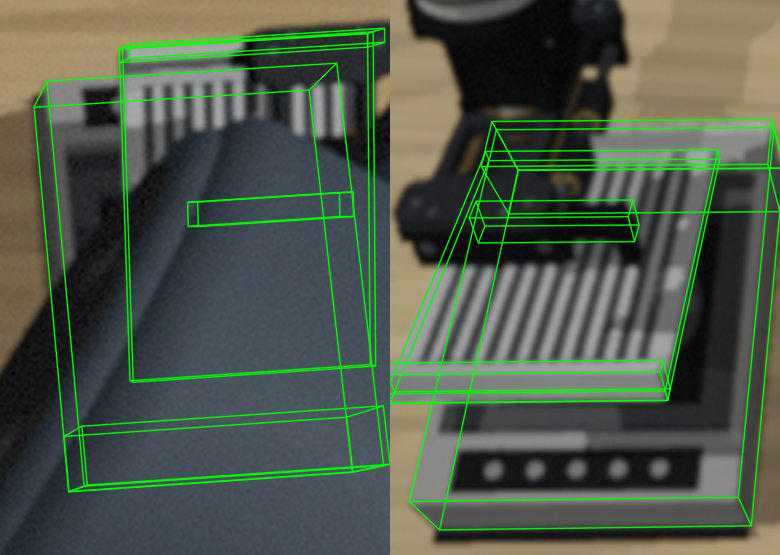

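The overlay matches the held filter (flange at rows ~360–400 in the scene crop) and the extractor. I'm descending just in front of the lip.

send_rows(
  moves=[
    [[0,0,0,0.1,-0.4,1.2,-1],[0,0,0,0,-0.4,1.3,-1],[0,0,0,0,-0.4,1.3,-1],[0,0,0,0,-0.4,1.2,-1],[0,0,0,0,0,0,-1]],
  ],
)

```text
time_s: 8.55
position: [0.5915, -0.1635, 0.0939]
tcp_rot: [[-0.077, 0.964, 0.254], [0.997, 0.074, 0.02], [0.001, 0.255, -0.967]]
force: [-0.7, 0.5, -3.5]
opening: 0.156
```

send_rows(
  moves=[
    [[0,0,0,0,-0.2,0.5,-1],[0,0,0,0,-0.1,0.4,-1],[0,0,0,0,-0.1,0.4,-1],[0,0,0,0,0,0,-1],[0,0,0,0,0,0,-1]],
  ],
)

```text
time_s: 9.05
position: [0.5927, -0.1645, 0.0826]
tcp_rot: [[-0.077, 0.963, 0.258], [0.997, 0.075, 0.018], [-0.002, 0.259, -0.966]]
force: [0.9, -0.1, -2.9]
opening: 0.156
```

```bash
python3 ov.py pics/in1.png; python3 -c "
from t import *
p,R=state()
for a in ((-.06,.036),(-.1,.036)):
  P,Rt=tcp_for_edge(*a,15,.0215);delta(p,R,P,Rt)
"
```

```text
t 9.05 p [ 0.5927 -0.1645  0.0826] yaw 4.44 z [ 0.258  0.018 -0.966] F [ 0.9 -0.1 -2.9] open 0.156
t 9.15 p [ 0.5928 -0.1645  0.0828] yaw 4.45 z [ 0.259  0.018 -0.966] F [-0.3  0.3 -3. ] open 0.159
turn [ 0.03  0.13 -0.  ] shift cm (cur axes) [0.05 0.03 0.03] (target axes) [0.05 0.03 0.03]
turn [ 0.03  0.13 -0.  ] shift cm (cur axes) [ 0.05 -3.83 -1.01] (target axes) [ 0.05 -3.83 -1.01]
```

View pics/in1.png

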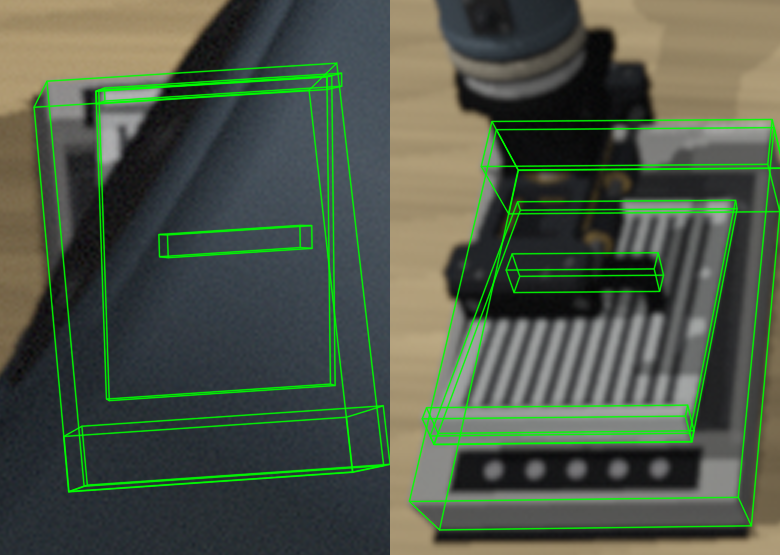

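The filter is in the pocket mouth, in front of the lip, and nothing is touching. Next I slide it under the lip.

send_rows(
  moves=[
    [[0,0,0,0,-0.9,-0.25,-1],[0,0,0,0,-1,-0.25,-1],[0,0,0,0,-1,-0.25,-1],[0,0,0,0,-0.8,-0.2,-1],[0,0,0,0,0,0,-1]],
  ],
)

```text
time_s: 9.65
position: [0.5524, -0.167, 0.0819]
tcp_rot: [[-0.076, 0.964, 0.256], [0.997, 0.073, 0.019], [-0.0, 0.257, -0.966]]
force: [-0.3, 0.6, -3.7]
opening: 0.157
```

```bash
python3 -c "
from t import *
p,R=state()
for a in ((-.1,.036,15),(-.1,.034,10),(-.1,.032,5),(-.1,.030,0)):
  P,Rt=tcp_for_edge(*a,.0215);print(P.round(4));delta(p,R,P,Rt);p,R=P,Rt
"
```

```text
t 9.65 p [ 0.5524 -0.167   0.0819] yaw 4.36 z [ 0.256  0.019 -0.966] F [-0.3  0.6 -3.7] open 0.157
[ 0.5533 -0.1671  0.0826]
turn [-0.12  0.04 -0.09] shift cm (cur axes) [-0.02  0.1  -0.05] (target axes) [-0.02  0.1  -0.05]
[ 0.557  -0.1668  0.0725]
turn [ 5. -0.  0.] shift cm (cur axes) [0.   0.1  1.07] (target axes) [0.   0.19 1.06]
[ 0.56   -0.1666  0.0621]
turn [5. 0. 0.] shift cm (cur axes) [-0.    0.11  1.08] (target axes) [-0.    0.21  1.06]
[ 0.5622 -0.1664  0.0515]
turn [ 5.  0. -0.] shift cm (cur axes) [-0.    0.13  1.08] (target axes) [-0.    0.23  1.06]
```

send_rows(
  moves=[
    [[2,0,0,0,0.1,0.4,-1],[2,0,0,0,0.1,0.4,-1],[2,0,0,0,0.1,0.4,-1],[2,0,0,0,0.1,0.4,-1],[2,0,0,0,0.1,0.4,-1]],
  ],
)

```text
time_s: 10.15
position: [0.5638, -0.167, 0.0635]
tcp_rot: [[-0.076, 0.993, 0.087], [0.997, 0.076, 0.004], [-0.003, 0.087, -0.996]]
force: [0.7, -0.0, -3.6]
opening: 0.159
```

```bash
python3 ov.py pics/in2.png; python3 -c "
from t import *
p,R=state()
P,Rt=tcp_for_edge(-.1,.030,0,.0215);delta(p,R,P,Rt)
"
```

```text
t 10.15 p [ 0.5638 -0.167   0.0635] yaw 4.4 z [ 0.087  0.004 -0.996] F [ 0.7 -0.  -3.6] open 0.159
t 10.25 p [ 0.5648 -0.1671  0.0634] yaw 4.46 z [ 0.089  0.004 -0.996] F [-0.1 -0.7 -3.2] open 0.158
turn [5.11 0.17 0.  ] shift cm (cur axes) [ 0.09 -0.36  1.16] (target axes) [ 0.09 -0.26  1.19]
```

View pics/in2.png

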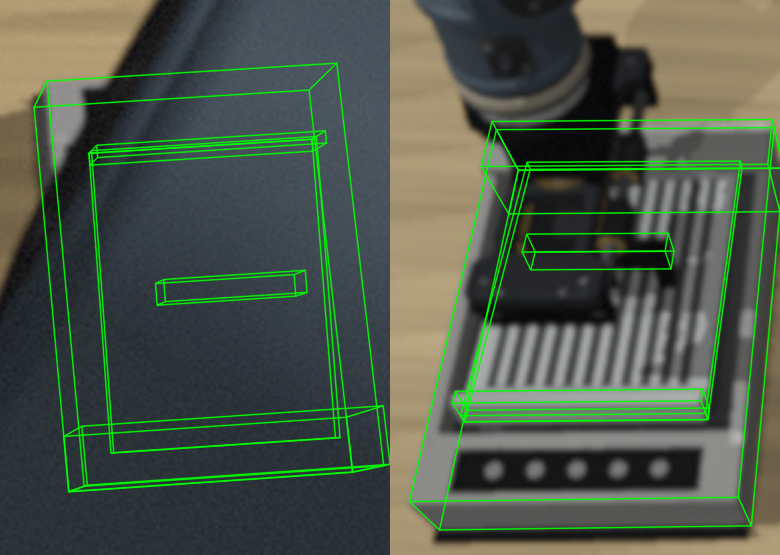

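send_rows(
  moves=[
    [[1.3,0,0,0,-0.1,0.3,-1],[1.3,0,0,0,-0.1,0.3,-1],[1.3,0,0,0,-0.1,0.3,-1],[1.2,0,0,0,0,0.2,-1],[0,0,0,0,0,0,-1]],
  ],
)

```text
time_s: 10.75
position: [0.5614, -0.167, 0.052]
tcp_rot: [[-0.077, 0.997, -0.002], [0.997, 0.077, -0.002], [-0.002, -0.002, -1.0]]
force: [0.1, 0.3, -3.1]
opening: 0.156
```

```bash
python3 -c "
from t import *
p,R=state()
P,Rt=tcp_for_edge(-.1,.030,0,.0215);delta(p,R,P,Rt)
"
```

```text
t 10.75 p [ 0.5614 -0.167   0.052 ] yaw 4.44 z [-0.002 -0.002 -1.   ] F [ 0.1  0.3 -3.1] open 0.156
turn [-0.11  0.12 -0.01] shift cm (cur axes) [0.05 0.09 0.05] (target axes) [0.05 0.09 0.05]
```

send_rows(
  moves=[
    [[0,0,0,0,0,0.1,-1],[0,0,0,0,0,0.1,-1],[0,0,0,0,0,0,-1],[0,0,0,0,0,0,-1],[0,0,0,0,0,0,-1]],
  ],
)

```text
time_s: 11.25
position: [0.5612, -0.167, 0.0515]
tcp_rot: [[-0.077, 0.997, -0.0], [0.997, 0.077, -0.002], [-0.002, -0.0, -1.0]]
force: [-1.3, 1.9, 5.1]
opening: 0.154
```

Contact came at the predicted seated height (TCP z 0.0515), with the force reversed. Releasing.

send_rows(
  moves=[
    [[0,0,0,0,0,-0.1,-1],[0,0,0,0,0,0,0.5],[0,0,0,0,0,0,0.5],[0,0,0,0,0,0,0.5],[0,0,0,0,0,0,0.5]],
  ],
)

```text
time_s: 11.75
position: [0.5608, -0.167, 0.0513]
tcp_rot: [[-0.077, 0.997, -0.002], [0.997, 0.077, -0.002], [-0.002, -0.002, -1.0]]
force: [-0.2, -0.1, -0.3]
opening: 0.441
```

send_rows(
  moves=[
    [[0,0,0,0,0,0,0.5],[0,0,0,0,0,0,0.5],[0,0,0,0,0,0,0.5],[0,0,0,0,0,0,0.5],[0,0,0,0,0,0,0.5]],
  ],
)

```text
time_s: 12.25
position: [0.5608, -0.1669, 0.0513]
tcp_rot: [[-0.077, 0.997, -0.002], [0.997, 0.077, -0.002], [-0.002, -0.002, -1.0]]
force: [-0.0, -0.7, 0.7]
opening: 0.741
```

send_rows(
  moves=[
    [[0,0,0,0,0,-1,0.5],[0,0,0,0,0,-2,0.5],[0,0,0,0,0,-4,0.5],[0,0,0,0,0,-4,0.5],[0,0,0,0,0,-4,0.5]],
  ],
)

```text
time_s: 12.75
position: [0.5608, -0.1665, 0.2034]
tcp_rot: [[-0.077, 0.997, -0.002], [0.997, 0.077, -0.002], [-0.002, -0.002, -1.0]]
force: [0.6, -0.1, 0.7]
opening: 0.754
```

send_rows(
  moves=[
    [[0,0,0,4,0,-1,0.5],[0,0,0,4.5,0,0,0.5],[0,0,0,4.5,0,0,0.5],[0,0,0,4.5,0,0,0.5],[0,0,0,4.5,0,0,0.5]],
  ],
)

```text
time_s: 13.25
position: [0.5438, 0.0544, 0.2119]
tcp_rot: [[-0.076, 0.997, -0.0], [0.997, 0.076, -0.002], [-0.002, -0.001, -1.0]]
force: [-0.1, 0.5, -0.3]
opening: 0.75
```

```bash
cat > fin.py <<'E'
from h import *
o=[]
E=(.5622,-.1664,np.radians(4.45))
for c,(x,y,w,h) in {"top":(325,50,130,185),"scene":(40,140,130,185)}.items():
    im=capture(c);m=camera_model(c);b=cv2.resize(im,None,fx=3,fy=3,interpolation=cv2.INTER_CUBIC)
    draw(b,m,[B+[0,0,.03] for B in FIL],E,3)
    for t in ("filter_handle","small_filter"): print(c,t,[(np.round(d["location"],3),round(d["p"],2)) for d in spot_in(c,t)])
    o.append(b[y*3:(y+h)*3,x*3:(x+w)*3])
cv2.imwrite("pics/fin.png",np.hstack(o))
E
python3 fin.py
```

```text
top filter_handle [(array([ 0.568, -0.189,  0.039]), 0.6)]
top small_filter [(array([0.528, 0.176, 0.011]), 0.81)]
scene filter_handle [(array([ 0.578, -0.162,  0.037]), 0.76)]
scene small_filter [(array([0.534, 0.161, 0.01 ]), 0.71)]
```

View pics/fin.png

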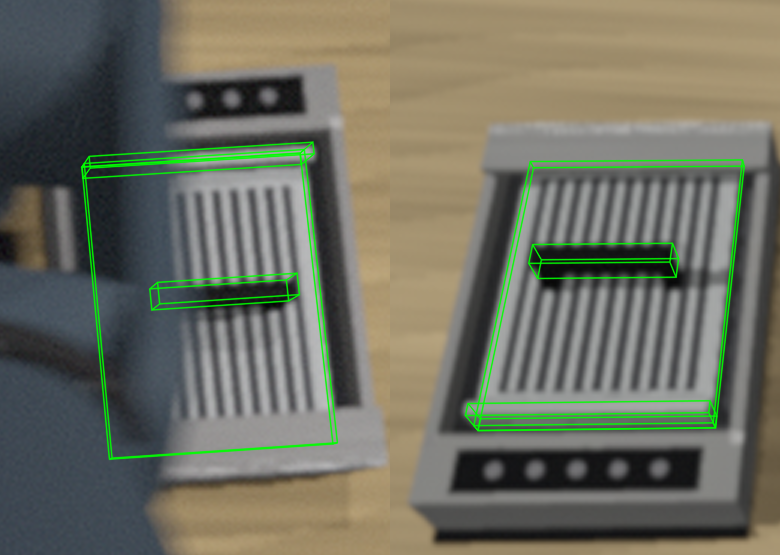

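The filter lies on the seated model in both views: the edge is under the lip, the flange is below the block's top, and the bar is at the expected spot. Handing in.

```bash
python3 -c "
from rig import bot
print(bot.hand_in())"
```

```text
the job is handed in; nothing more can be done
None
```

The large filter is back in the extractor. I hooked its plain edge under the lip at about 15° tilt, swung it down flat, released it, and moved the arm clear before handing in at about 13.5 s.

- **Seating:** The filter met the ledge at the predicted height (TCP z 0.0515 m), and the tool force changed from carrying about 3 N to pressing about 5 N. After release the force read zero.
- **Final pictures:** In the scene view the filter lay on the model of a seated, flat filter, with its edge under the lip and its flange clear of the front block. The top view agreed where it could see, but the arm hid the left part of the filter.
- **Small filter:** I never touched it. The scene camera put it within 2 mm of its first position. The top camera read it 15 mm off, with the arm covering part of that view, so I put the difference down to that.

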